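Roll the cedar boot roller into its V-cradle and close the keeper

TASK

Put the cedar boot roller away without picking it up: push it gently by its side with the fingertips so that it rolls along the ledge, up the cradle's ramp and down into the V, where it must lie at rest along the groove without hanging over either end of the cradle. Then push the brass keeper arm round with a fingertip until it stands fully across in front of the roller. The roller has fresh oil on it, so never pinch, lift or press hard on it, and leave everything else on the ledge where it is.

Things in the scene. Friction and masses are not known exactly. Their poses are not given: they have to be found in the camera images.
- roller: Cedar boot-shaft roller: a reddish-brown wooden cylinder with dark bands, 50 mm diameter, 160 mm long, 0.15 to 0.3 kg, lying loose on the ledge and free to roll. Origin on its axis at mid length (25 mm above the ledge as it lies). Its own y is the cylinder's axis; x and z turn as it rolls. Oiled, rolls on a little when pushed. Push it at or below mid height: pushed higher, it wedges down.
- cradle: Dark wood V-cradle fixed to the ledge, 137 by 220 mm. Origin at ledge height under the bottom line of the V. Its x: the direction in which the roller is to be rolled in (the roller starts on the -x side); y: along the groove; z up. Ramp and V span y -110 to 110 mm. At the +y end a 10 mm high foot (y 110 to 138 mm, x -55 to 15 mm) carries the keeper.
- crest (a point): Middle of the cradle's crest, 13 mm above the ledge, at cradle x = -21 mm; axes as the cradle's. Profile along cradle x: ramp rises from 0 at -90 mm to 13 mm at -23 mm, crest to -19 mm, front flank down at 30 degrees to the bottom line (x = 0, 2 mm high), back flank up at 30 degrees to 21 mm high at 33 mm, flat top to 47 mm.
- seat (a point): Where the roller's centre lies when seated mid-groove: in the cradle, 31 mm above the ledge over the bottom line of the V. Axes as the cradle's.
- keeper (a joint): Angle of the brass keeper arm about its upright pivot, rad, anticlockwise from above positive. 0: arm points along cradle -x, beside the ramp (open). Starts between -0.4 and 0.05 (negative: splayed out to cradle +y). 1.57, at its stop: arm points along cradle -y, across the front of the seated roller, 6 mm clear of it (closed). Light friction, 0.05 N m; stays where it is left.
- keeper_pivot (a point): On the keeper's pivot axis, at cradle x = -36 mm, y = +125 mm, 33 mm above the ledge. The hub is a 20 mm round post up to 45 mm above the ledge. Axes as the cradle's.
- keeper_tip (a point): In the keeper arm, 80 mm from the pivot axis and 5 mm short of the arm's end, on its centre line, 33 mm above the ledge. The arm is a flat brass bar 85 mm long from the pivot axis, 10 mm thick, its lower edge 24 mm and upper edge 42 mm above the ledge. Its x points from tip to pivot.
- shoehorn: Bystander: steel shoehorn, about 155 mm long, lying on the round wooden turntable (220 mm diameter, 24 mm high). Origin under its middle. Leave alone.
- polish_tin: Bystander: red and steel lidded polish tin with a twist bar, 80 mm diameter, 40 mm high. Origin at centre of underside. Leave alone.
- key_jar: Bystander: glass jar with keys, 80 mm diameter, 100 mm high. Origin at centre of underside. Leave alone.
- clog: Bystander: green plastic clog, 235 mm long, 86 mm high. Origin at centre of underside. Leave alone.
- shoe_brush: Bystander: brush, 190 mm long. Leave alone.
There are look-alikes about, which are no part of the job. Of the things like the roller, leave any that is white; of the rest the smaller one is meant.

How it is judged:
By the outcome, as a careful person would: the job done as asked, in the order asked, and still so for the second after the job is handed in, with the robot touching nothing.
It also fails if it takes over 58 s, if anything falls off the work surface, if the arm or the gripper's body presses on something with over 40 N, if the wrist force passes 120 N, or if a joint passes its speed limit or range.

ROBOT

A 7-joint arm with a two-finger parallel gripper is mounted at the origin on the work surface. World frame = base frame: x ahead of the robot, y to its left, z up, the work surface at z = 0. Lengths are in mm, angles in rad, forces in N, time in s.
With the tool pointing down it reaches from about 400 to 875 mm from the base axis. Payload 4.4 kg.
Tool frame: the origin (TCP) lies on the mounting face of the last link; the fingertips stand 173 mm ahead of it and the grasp point (between the pads) lies 155 mm ahead of it; z points along the fingers, y is the line along which they close (so a half turn about z gives the same grasp; the last joint's range is limited). The gripper opens to 85 mm and grips with 20 to 120 N. Pads are 22 mm wide; open, the fingers measure 114 mm over their backs; the gripper's body (76 mm by 85 mm) begins 54 mm behind the grasp point. The pads swing forward as they close: fully open they stand 13 mm farther back than shut.
Start: joints at [1.146, 0.628, 0.038, 1.517, -0.027, 0.996, -0.02], TCP at [228.27, -608.612, 404.713] pointing down, gripper open.
Joint ranges: [-3.06, 3.06], [-0.37, 2.12], [-1.25, 1.32], [0.18, 2.47], [-1.1, 4.24], [0.23, 1.98], [-2.94, 2.94]. Speed limits (rad/s): [2.57, 2.57, 3.14, 3.14, 3.14, 3.14, 3.14].

INTERFACE

Orientations are given as [roll, pitch, yaw] about the fixed x, y, z axes, in that order (R = Rz(yaw) Ry(pitch) Rx(roll)).
In Python, from station import * gives the robot as it stands.
- The arm moves only by the tool jog_arm, never from a script. Its argument "increments" is a list of rows, each a list of 7 numbers: the shift along the tool's x, y, z in units of 0.4 m (1.0 is 0.4 m), then the turn, a rotation vector about the tool's x, y, z in units of 360 degrees (1.0 is 360 degrees), then the opening, from 0 (shut) to 1 (fully open). In form: [[tx, ty, tz, rx, ry, rz, grip], ...]. A call has 1 to 8 rows; each row is the pose to reach, as a shift and turn from the pose commanded when the call began, along the tool's axes at that moment, turning the shorter way round; what a row does not reach only later rows make up. A row lasts 1/8 s, in which the tool goes at most 62.5 mm and 10.7 degrees, less where a joint would pass 70% of its speed; a pose out of reach is approached as far as the arm can. A call with a number of a shift or a turn outside -1 to 1 is refused whole. A call with a gripper value outside its range is refused whole. The fingers move at their own pace and stop on an object; "grip_force" is the grip in N (left out, the last holds). Time passes only in rows, so rows that repeat a pose let the fingers close. It gives the time, the measured TCP pose, the force, the opening and the grip force at its end, in the units of the state.
- get_obs(): the state, without advancing time (a new reading comes with each control period).
- get_image(name): name is "scene" or "top" or "wrist"; returns a dict with "pixels" (420x560x3 uint8, blue, green, red), "range_z" (420x560 float32, mm along the optical axis (not along the pixel's ray), 0 where there is no reading), "mtx" (3x3 intrinsics, pixels), "T" (4x4, takes a point from camera to world coordinates). Camera axes: x right, y down, z forward; pixel columns grow to the right and rows downward; lengths in mm; the calibration is good to about 2 mm. A picture is of the moment at which its call begins.
- hand_in(): hands the job in; it is judged then, once.
Trained networks look in a picture, given as the dict that the camera call returned (one of the last four; its "shot" number tells which), for a name from the list of things; names that differ only in an ending like _2 or _b are one class to them, and where a whole thing is asked for, a point or a joint stands for the part that bears it (a point fixed in the world has none). Each returns a list of dicts, best first, with "conf" (0 to 1); they miss things now and then, are a little off and sometimes report something else, mostly with a low value. They report only what shows in the picture. A call takes as long as a camera call. They do not tell look-alikes from the thing itself.
- silhouettes(picture, thing): "mask" (420x560 bool, what is visible of it) and "box" ([left, top, right, bottom] in pixels, round what is visible of it).
- mark_of(picture, thing): "xy" ([column, row] in pixels: a listed point, or the origin of a listed thing).
The state is a dict: "clock": time; "joint_positions": joint angles; "qd": joint speeds; "joint_torque": joint torques, N m; "tool_pos": TCP position; "eef_rot": TCP orientation; "ft_force": force on the tool from outside, world axes, zero at the start; "moment": the same for the moment, N m; "gripper_width": finger opening in mm; "finger_force": force on a finger pad.
Only numpy, scipy, OpenCV 4.12 (cv2) and the standard library are available. Lean on these libraries where they do the work, as an engineer would, in place of code of your own. Each camera call takes 0.05 s, during which the arm holds its last target. There are 200 camera calls.

## Working session

There is one attempt and no reset: what is moved stays moved. The work goes in short steps, Python scripts to look and compute and a tool call to move; the robot and the scene stay as the last step left them, time stands still between calls to the robot, and variables do not carry over. Pictures are saved under pics/ and viewed, at most 10 in all, crops included, and the job is handed in when it is done.

Besides the shell and the picture viewer there is one more tool, called after "Request:" as name(argument=value, ...), one argument or row to a line, values as JSON. jog_arm: Moves the arm, as the interface text tells. Shifts and turns lie within -1 to 1; 1 stands for 0.4 m of shift or 360 degrees of turn. Its arguments: {"type":"object","properties":{"increments":{"type":"array","items":{"type":"array","items":{"type":"number","minimum":-1,"maximum":1}}},"grip_force":{"type":"number"}},"required":["increments"]}

```bash
mkdir -p pics; cat > h.py <<'E'
from station import *
import numpy as np, cv2
def world(p,u,v,z=None):
    """pixel -> world, by depth or by plane z"""
    K=p["mtx"];T=p["T"]
    r=np.array([(u-K[0,2])/K[0,0],(v-K[1,2])/K[1,1],1.])
    if z is None:
        d=p["range_z"][int(v),int(u)]
    else:
        d=(z-T[2,3])/(T[:3,:3]@r)[2]
    return T[:3,:3]@(r*d)+T[:3,3]
def cloud(p):
    K=p["mtx"];T=p["T"];h,w=p["range_z"].shape
    u,v=np.meshgrid(np.arange(w),np.arange(h));d=p["range_z"]
    c=np.stack([(u-K[0,2])/K[0,0]*d,(v-K[1,2])/K[1,1]*d,d],-1)
    return c@T[:3,:3].T+T[:3,3]
E
python3 - <<'E'
from h import *
np.set_printoptions(precision=1,suppress=True)
t=get_image("top");cv2.imwrite("pics/top1.png",t["pixels"])
s=get_image("scene");cv2.imwrite("pics/sc1.png",s["pixels"])
for nm,p in(("top",t),("scene",s)):
    for n in["roller","cradle","keeper","key_jar","polish_tin","clog","shoehorn","shoe_brush"]:
        for d in silhouettes(p,n): print(nm,n,round(d["conf"],2),d["box"])
    for n,z in[("roller",25),("cradle",0),("crest",13),("seat",31),("keeper_pivot",33),("keeper_tip",33)]:
        for d in mark_of(p,n): print(nm,n,round(d["conf"],2),d["xy"],world(p,*d["xy"],z))
print(get_obs())
E
```

```text
top roller 0.92 [293.0, 162.1, 320.5, 208.4]
top roller 0.79 [250.7, 217.6, 272.9, 287.2]
top roller 0.62 [157.3, 292.0, 237.0, 329.4]
top cradle 0.82 [331.1, 154.4, 390.3, 241.4]
top keeper 0.48 [343.5, 157.6, 369.2, 173.3]
top key_jar 0.9 [411.0, 224.2, 444.4, 251.4]
top polish_tin 0.92 [249.9, 136.4, 272.9, 158.4]
top polish_tin 0.58 [132.6, 219.9, 175.2, 267.7]
top clog 0.58 [409.5, 128.9, 441.8, 200.5]
top shoehorn 0.69 [158.0, 153.4, 183.9, 194.3]
top shoe_brush 0.93 [131.7, 223.4, 175.9, 264.7]
top roller 0.95 [263.1, 252.7] [349.2 109.   25. ]
top roller 0.71 [194.5, 311.4] [158.6 321.9  25. ]
top roller 0.62 [301.5, 188.5] [564.7 -12.7  25. ]
top cradle 0.87 [364.1, 202.7] [ 525.6 -225.6    0. ]
top crest 0.72 [361.1, 205.6] [ 513.2 -212.8   13. ]
top seat 0.74 [367.5, 205.2] [ 511.7 -230.3   31. ]
top seat 0.66 [262.1, 149.7] [693.9 121.8  31. ]
top seat 0.64 [304.1, 186.9] [569. -21.  31.]
top keeper_pivot 0.96 [363.7, 165.6] [ 645.2 -218.6   33. ]
top keeper_tip 0.63 [349.2, 155.2] [ 680.  -170.4   33. ]
top keeper_tip 0.62 [419.6, 239.3] [ 402.6 -397.4   33. ]
scene roll
[... 682 characters left out ...]
 cradle 0.62 [231.6, 282.8] [ 520.3 -235.4   -0. ]
scene crest 0.63 [236.8, 272.8] [ 512.3 -211.3   13. ]
scene seat 0.58 [229.0, 274.1] [ 513.1 -233.8   31. ]
scene keeper_pivot 0.95 [262.1, 309.8] [ 647.1 -232.3   33. ]
scene keeper_tip 0.52 [293.4, 297.2] [ 670.7 -154.8   33. ]
{'clock': 1.5, 'joint_positions': array([ 1.1,  0.6,  0. ,  1.5, -0. ,  1. , -0. ]), 'qd': array([-0.,  0., -0., -0.,  0., -0.,  0.]), 'joint_torque': array([ -0. , -56.3,   1.2, -19.4,   0. ,   0. ,  -0. ]), 'tool_pos': array([ 228.3, -608.6,  404.7]), 'eef_rot': array([-3.1, -0. ,  0.4]), 'ft_force': array([0.3, 0. , 0.1]), 'moment': array([ 0., -0., -0.]), 'finger_force': 0.0, 'gripper_width': 85.22725974956795}
```

View pics/top1.png

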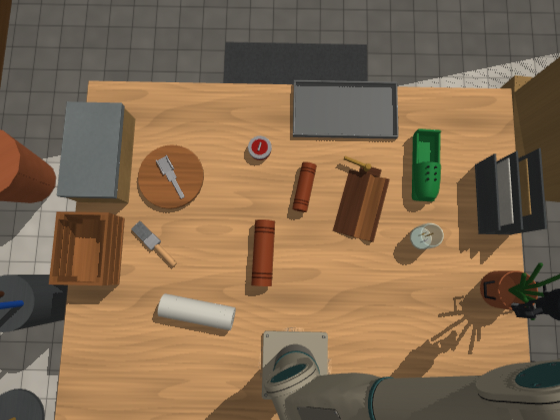

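View pics/sc1.png

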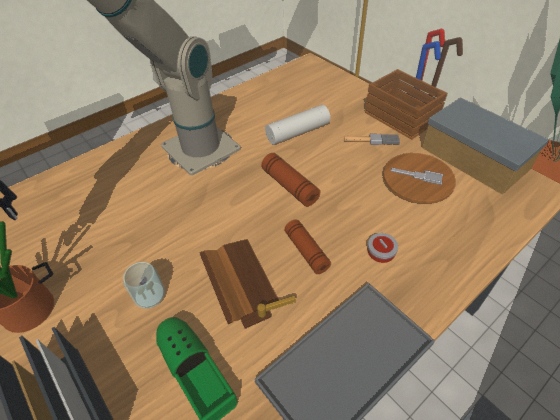

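```bash
cat > m.py <<'E'
from h import *
np.set_printoptions(precision=1,suppress=True)
t=get_image("top");C=cloud(t)
def mask(name,near):
    ds=[d for d in silhouettes(t,name)]
    return min(ds,key=lambda d:np.hypot((d["box"][0]+d["box"][2])/2-near[0],(d["box"][1]+d["box"][3])/2-near[1]))["mask"]
def fit(P):
    r=cv2.minAreaRect(P[:,:2].astype(np.float32));b=cv2.boxPoints(r);return np.array(r[0]),r[1],b
E
python3 - <<'E'
from m import *
m=mask("roller",(306,185));P=C[m];P=P[(P[:,2]>8)&(P[:,2]<60)];print("roller",len(P),fit(P),P[:,2].max())
m=mask("cradle",(360,198));P=C[m];P=P[(P[:,2]>4)&(P[:,2]<60)];print("cradle",len(P),fit(P))
Q=P[(P[:,2]>19)&(P[:,2]<23)]
x=P[:,0];
# top strip of back flank
import numpy as np
print("z",np.percentile(P[:,2],[5,50,95]),len(Q)); print(fit(Q))
m=mask("keeper",(356,165));P=C[m];P=P[(P[:,2]>20)&(P[:,2]<60)];print("keeper",len(P),fit(P),P[:,2].max())
K=P[P[:,2]<43.5];print(P.round(0)[::6])
# cm-edges with colour
c=cv2.resize(t["pixels"][140:260,230:400],None,fx=4,fy=4,interpolation=cv2.INTER_CUBIC);cv2.imwrite("pics/crop1.png",c)
E
```

```text
roller 720 (array([571.6, -21. ]), (50.096466064453125, 159.63319396972656), array([[488.5, -30.5],
       [645.2, -60.7],
       [654.7, -11.5],
       [498. ,  18.7]], dtype=float32)) 55.721039037445735
cradle 2224 (array([ 534.8, -216.2]), (157.5061492919922, 267.294921875), array([[ 392. , -277. ],
       [ 657. , -311.7],
       [ 677.5, -155.5],
       [ 412.5, -120.8]], dtype=float32))
z [ 4.6 10.3 30.2] 176
(array([ 520.8, -267. ]), (242.68736267089844, 78.19647216796875), array([[ 397.6, -234.1],
       [ 401.6, -312.2],
       [ 644. , -299.9],
       [ 640. , -221.8]], dtype=float32))Traceback (most recent call last):
  File "<stdin>", line 9, in <module>
  File "m.py", line 6, in mask
    return min(ds,key=lambda d:np.hypot((d["box"][0]+d["box"][2])/2-near[0],(d["box"][1]+d["box"][3])/2-near[1]))["mask"]
           ~~~^^^^^^^^^^^^^^^^^^^^^^^^^^^^^^^^^^^^^^^^^^^^^^^^^^^^^^^^^^^^^^^^^^^^^^^^^^^^^^^^^^^^^^^^^^^^^^^^^^^
ValueError: min() iterable argument is empty
```

```bash
cat > cradle.py <<'E'
from h import *
from scipy.optimize import minimize
np.set_printoptions(precision=1,suppress=True)
def model(c):
    x,y=c[:,0],c[:,1]
    z=np.interp(x,[-90.1,-90,-23,-19,0,33,47,47.1],[0,0,13,13,2,21,21,0],left=0,right=0)
    return np.where(abs(y)<110,z,0)
def fitc(p,x0=(520,-225,-1.75)):
    C=cloud(p).reshape(-1,3)
    C=C[(np.hypot(C[:,0]-522,C[:,1]+215)<190)&(abs(C[:,2])<60)]
    def loc(q):
        d=C[:,:2]-q[:2];c,s=np.cos(q[2]),np.sin(q[2])
        return np.c_[d[:,0]*c+d[:,1]*s,-d[:,0]*s+d[:,1]*c]
    def cost(q):
        l=loc(q);w=(abs(l[:,1])<125)&(l[:,0]>-105)&(l[:,0]<60)
        w&=~((l[:,1]>105)&(l[:,0]<30))
        e=C[:,2]-q[3]-model(l); return np.where(w,np.minimum(abs(e),8)-8,0).sum()
    best=None
    for a in(-1.65,-1.75,-1.85):
        r=minimize(cost,[x0[0],x0[1],a,0],method="Nelder-Mead",options=dict(initial_simplex=np.array([[x0[0],x0[1],a,0],[x0[0]+15,x0[1],a,0],[x0[0],x0[1]+15,a,0],[x0[0],x0[1],a+.1,0],[x0[0],x0[1],a,3]]),maxiter=800))
        if best is None or r.fun<best.fun: best=r
    return best.x,best.fun
E
python3 - <<'E'
from cradle import *
for n in("top","scene"):
    p=get_image(n);q,f=fitc(p);print(n,q,np.degrees(q[2]),f)
    if n=="top":
        cv2.imwrite("pics/crop1.png",cv2.resize(p["pixels"][140:260,230:400],None,fx=4,fy=4,interpolation=cv2.INTER_CUBIC))
    C=cloud(p)
    ds=silhouettes(p,"keeper")
    for d in ds: print(d["conf"],d["box"])
    B=p["pixels"].astype(int)
    # brass: yellowish
    hsv=cv2.cvtColor(p["pixels"],cv2.COLOR_BGR2HSV)
    sel=(C[...,2]>22)&(C[...,2]<60)&(abs(C[...,0]-655)<70)&(abs(C[...,1]+200)<80)
    P=C[sel];print(len(P));print(np.c_[P,hsv[sel]][::max(1,len(P)//25)].round(0))
E
```

```text
top [ 513.2 -234.    -1.8   -1.1] -105.31092653601998 -19726.13330261666
0.54 [345.4, 159.2, 374.6, 170.0]
0.26 [410.6, 128.9, 441.9, 201.8]
133
[[ 679. -155.   39.   16.  134.  184.]
 [ 672. -152.   38.   19.  163.  114.]
 [ 671. -168.   41.   17.  144.  177.]
 [ 668. -162.   41.   19.  169.  152.]
 [ 670. -179.   35.   17.  140.  173.]
 [ 664. -165.   43.   19.  168.  129.]
 [ 664. -181.   44.   18.  151.  169.]
 [ 663. -169.   35.   19.  170.  105.]
 [ 661. -184.   44.   19.  167.  163.]
 [ 660. -173.   33.   19.  166.   77.]
 [ 658. -188.   42.   19.  166.  160.]
 [ 658. -205.   41.   17.  140.  180.]
 [ 655. -192.   40.   19.  167.  139.]
 [ 654. -208.   44.   18.  148.  174.]
 [ 651. -198.   41.   19.  170.  132.]
 [ 652. -215.   38.   18.  150.  172.]
 [ 651. -234.   45.   17.  140.  175.]
 [ 649. -209.   39.   19.  166.  141.]
 [ 647. -224.   45.   18.  156.  144.]
 [ 649. -204.   26.   18.  155.   89.]
 [ 645. -218.   40.   19.  167.  142.]
 [ 645. -234.   43.   19.  167.  160.]
 [ 643. -219.   35.   19.  168.  102.]
 [ 641. -234.   43.   19.  168.  158.]
 [ 636. -226.   49.
[... 566 characters left out ...]
 651. -208.   41.   20.  172.  150.]
 [ 668. -188.   40.   20.  166.  140.]
 [ 639. -228.   44.   19.  154.  142.]
 [ 659. -202.   42.   20.  164.  165.]
 [ 672. -179.   30.   20.  160.  142.]
 [ 649. -219.   42.   20.  163.  152.]
 [ 664. -198.   38.   19.  156.  139.]
 [ 644. -232.   46.   20.  166.  149.]
 [ 659. -211.   42.   20.  165.  144.]
 [ 641. -239.   46.   21.  175.  150.]
 [ 655. -218.   40.   20.  163.  142.]
 [ 643. -240.   46.   20.  170.  150.]
 [ 654. -217.   33.   20.  161.  139.]
 [ 650. -234.   44.   20.  168.  152.]
 [ 645. -242.   42.   20.  161.  128.]
 [ 645. -242.   36.   20.  159.  125.]
 [ 650. -238.   34.   19.  167.  133.]
 [ 653. -229.   22.   19.  157.  101.]]
```

View pics/crop1.png

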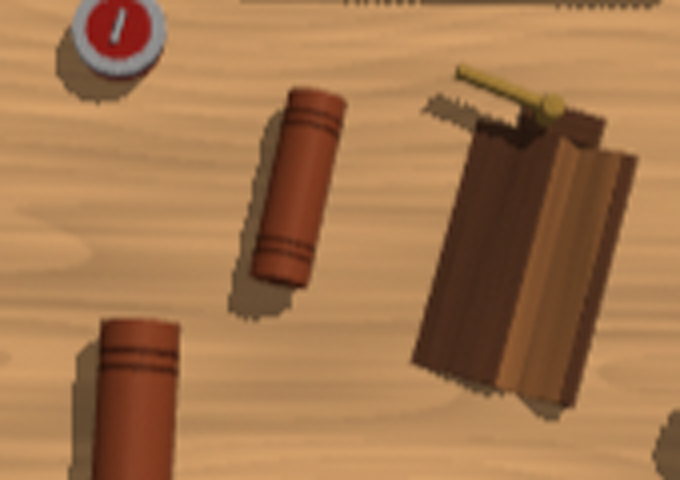

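Look-alikes in the top image are white (195,311), the larger brown one (263,253), and the smaller brown banded one (305,187). The smaller brown one is meant, because it isn't white and it's smaller; the crop shows it at (300,188) with its dark bands. The cradle is to its right, with the ramp facing the roller, and the keeper arm is open at (510,90).

```bash
cat > plan.py <<'E'
from h import *
from scipy.spatial.transform import Rotation as Ro
np.set_printoptions(precision=4,suppress=True)
Q=np.array([513.4,-234.2]);A=np.radians(-105.2)
U=np.array([np.cos(A),np.sin(A)]);V=np.array([-U[1],U[0]])
def c2w(x,y): return Q+x*U+y*V
def w2c(p): d=np.array(p)[:2]-Q; return np.array([d@U,d@V])
def rows(*targets):
    """targets: (x,y,z,yaw deg) world TCP, tool down -> jog rows from the present pose"""
    o=get_obs();R0=Ro.from_euler("xyz",o["eef_rot"])
    for x,y,z,yaw in targets:
        R=Ro.from_euler("xyz",[np.pi,0,np.radians(yaw)])
        t=R0.inv().apply(np.array([x,y,z])-o["tool_pos"])/400
        r=(R0.inv()*R).as_rotvec()/(2*np.pi)
        print(np.r_[t,r].round(4).tolist())
def st():
    o=get_obs();print("t",o["clock"],"tcp",o["tool_pos"].round(1),"cradle",w2c(o["tool_pos"]).round(1),"rot",np.degrees(o["eef_rot"]).round(1),"F",o["ft_force"].round(1),"q",o["joint_positions"].round(2))
E
python3 - <<'E'
from plan import *
st(); print(w2c([571.6,-21]),c2w(-300,0))
a=c2w(-300,0); m=(np.array([228.3,-608.6])+a)/2
rows((*m,390,48),(*a,300,74.8),(*a,181,74.8))
E
```

```text
t 1.9 tcp [ 228.3 -608.6  404.7] cradle [ 436.1 -177. ] rot [180.   -0.   20.6] F [0.9 0.6 0.3] q [ 1.15  0.63  0.04  1.52 -0.03  1.   -0.02]
[-221.0009    0.2652] [592.0568  55.3049]
[0.7172, -0.6174, 0.0368, 0.0, -0.0, -0.0762]
[1.4343, -1.2348, 0.2618, 0.0, -0.0, -0.1507]
[1.4343, -1.2349, 0.5593, 0.0, -0.0, -0.1507]
```

Request:
jog_arm(
  increments=[
    [0.7172,-0.6174,0.0368,0,0,-0.0762,1],
    [0.7172,-0.6174,0.0368,0,0,-0.0762,1],
    [0.7172,-0.6174,0.0368,0,0,-0.0762,1],
    [0.7172,-0.6174,0.0368,0,0,-0.0762,1],
    [0.7172,-0.6174,0.0368,0,0,-0.0762,1],
    [0.7172,-0.6174,0.0368,0,0,-0.0762,1],
    [0.7172,-0.6174,0.0368,0,0,-0.0762,1],
    [0.7172,-0.6174,0.0368,0,0,-0.0762,1],
  ],
)

```text
clock: 2.9
tool_pos: [410.2, -276.8, 390.2]
eef_rot: [3.141, 0.001, 0.838]
ft_force: [0.1, -0.2, 0.6]
gripper_width: 85.8
finger_force: 0.0
```

```bash
python3 - <<'E'
from plan import *
st();a=c2w(-300,0)
rows((*a,300,74.8))
E
```

```text
t 2.9 tcp [ 410.2 -276.8  390.2] cradle [ 68.1 -88.4] rot [180.   0.  48.] F [ 0.1 -0.2  0.6] q [ 0.62  0.43 -0.11  1.96  0.07  0.76 -0.27]
[0.9213, -0.2172, 0.2248, 0.0001, 0.0001, -0.0743]
```

Request:
jog_arm(
  increments=[
    [0.921,-0.217,0.225,0,0,-0.0743,1],
    [0.921,-0.217,0.225,0,0,-0.0743,1],
    [0.921,-0.217,0.225,0,0,-0.0743,1],
    [0.921,-0.217,0.225,0,0,-0.0743,1],
    [0.921,-0.217,0.225,0,0,-0.0743,1],
    [0.921,-0.217,0.225,0,0,-0.0743,1],
    [0.921,-0.217,0.225,0,0,-0.0743,1],
    [0.921,-0.217,0.225,0,0,-0.0743,1],
  ],
)

```text
clock: 3.9
tool_pos: [592.5, 53.9, 299.5]
eef_rot: [-3.141, 0.001, 1.303]
ft_force: [-0.5, -0.7, 0.2]
gripper_width: 85.4
finger_force: 0.0
```

```bash
cat > roll.py <<'E'
from plan import *
from h import *
def roller(n):
    """roller centre and axis yaw from the mask's cloud, in cradle frame"""
    p=get_image(n);C=cloud(p)
    for d in silhouettes(p,"roller"):
        P=C[d["mask"]];P=P[(P[:,2]>15)&(P[:,2]<75)]
        if len(P)<100: continue
        r=cv2.minAreaRect(P[:,:2].astype(np.float32));b=cv2.boxPoints(r)
        e=max((b[1]-b[0],b[2]-b[1]),key=np.linalg.norm);L=np.linalg.norm(e)
        g=np.degrees(np.arctan2(e@U,e@V));g=(g+90)%180-90
        if np.linalg.norm(w2c(r[0]))<280: print(n,round(d["conf"],2),"c(cradle)",w2c(r[0]).round(1),"size",np.round(r[1],0),"misalign deg",round(g,1),"zmax",np.percentile(P[:,2],97).round(0))
    return p
E
python3 - <<'E'
from roll import *
st();roller("top");p=roller("scene");a=c2w(-300,0)
rows((*a,181,74.8))
E
```

```text
t 3.9 tcp [592.5  53.9 299.5] cradle [-298.7    0.8] rot [-180.     0.1   74.7] F [-0.5 -0.7  0.2] q [-0.02  0.69 -0.19  1.77  0.19  0.71 -0.58]
scene 0.97 c(cradle) [-218.6    3.4] size [ 49. 162.] misalign deg -4.2 zmax 51.0
[0.0079, -0.002, 0.2985, 0.0001, 0.0002, -0.0008]
```

Request:
jog_arm(
  increments=[
    [0,0,0.15,0,0,0,1],
    [0,0,0.26,0,0,0,1],
    [0,0,0.2985,0,0,-0.0008,1],
    [0,0,0.2985,0,0,-0.0008,1],
    [0,0,0.2985,0,0,-0.0008,1],
  ],
)

```text
clock: 4.72
tool_pos: [593.2, 55.0, 182.4]
eef_rot: [3.139, -0.001, 1.309]
ft_force: [-0.1, -0.1, 0.0]
gripper_width: 85.5
finger_force: 0.0
```

```bash
python3 - <<'E'
from roll import *
st();p=get_image("scene");cv2.imwrite("pics/sc2.png",cv2.resize(p["pixels"][140:340,190:430],None,fx=3,fy=3))
# lowest cloud points of the fingers: off-table points near them
C=cloud(p);o=w2c(get_obs()["tool_pos"])
E
```

```text
t 4.725 tcp [593.2  55.  182.4] cradle [-300.     1.2] rot [179.8  -0.1  75. ] F [-0.1 -0.1  0. ] q [-0.05  0.86 -0.14  1.82  0.24  0.48 -0.62]
```

View pics/sc2.png

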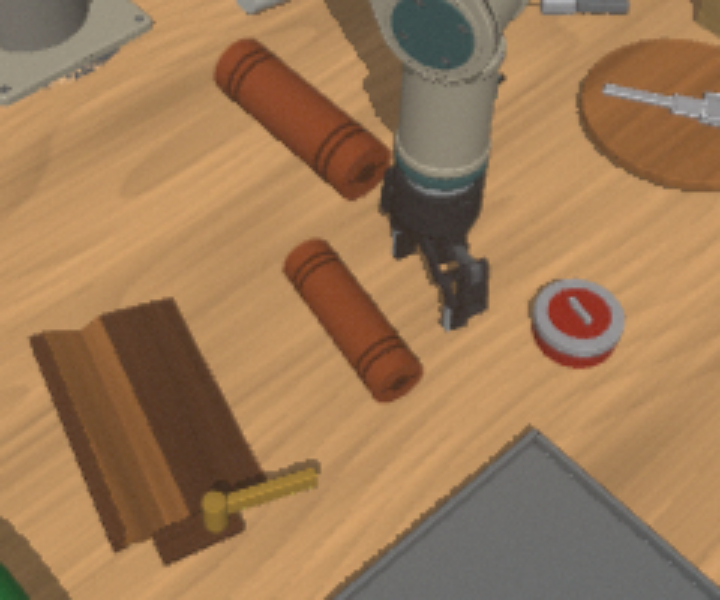

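The view shows the open fingers behind the roller, with the near fingertip at crop (450,328) and a clear path to the cradle. Next I'll check the tip height.

```bash
python3 - <<'E'
from roll import *
p=get_image("scene");C=cloud(p)
S=C[225:260,325:360].reshape(-1,3);L=np.array([w2c(s) for s in S])
w=(S[:,2]>4)&(abs(L[:,0]+300)<30)&(L[:,1]>30)&(L[:,1]<80)
print(np.sort(S[w,2])[:12], np.percentile(L[w],[2,98],axis=0))
low=S[:,2]<30
print(np.c_[L[w&low],S[w&low,2]].round(0)[:14])
R=np.linalg.inv(p["T"])
for z in(8,21,30):
    for dx in(-11,11):
        c=p["mtx"]@(R@np.r_[c2w(-300+dx,50),z,1])[:3];print(z,dx,(c[:2]/c[2]).round(1))
E
```

```text
[ 4.0518 25.5646 26.6719 27.8446 29.6316 31.2716 32.0718 32.2026 33.0611
 33.4262 34.1526 34.1713] [[-310.0406   32.4155]
 [-282.9608   76.696 ]]
[[-289.   46.   30.]
 [-290.   49.   28.]
 [-289.   51.   27.]
 [-292.   51.   26.]
 [-306.   52.    4.]]
8 -11 [344.4 250. ]
8 11 [337.3 252.9]
21 -11 [344.8 247.1]
21 11 [337.7 250.1]
30 -11 [345.1 245.1]
30 11 [337.9 248.1]
```

Request:
jog_arm(
  increments=[
    [0,0,0.026,0,0,0,1],
    [-0.04,0,0.026,0,0,0,1],
    [-0.075,0,0.026,0,0,0,1],
    [-0.095,0,0.026,0,0,0,1],
    [-0.107,0,0.026,0,0,0,1],
    [-0.119,0,0.026,0,0,0,1],
    [-0.131,0,0.026,0,0,0,1],
    [-0.143,0,0.026,0,0,0,1],
  ],
)

```text
clock: 5.82
tool_pos: [577.4, -0.1, 170.2]
eef_rot: [3.141, -0.0, 1.31]
ft_force: [-0.2, 0.5, -0.8]
gripper_width: 85.2
finger_force: 0.0
```

```bash
python3 - <<'E'
from roll import *
st();roller("scene");roller("top");rows((*c2w(-140,0),172,74.8))
E
```

```text
t 5.825 tcp [577.4  -0.1 170.2] cradle [-242.7    0.4] rot [180.  -0.  75.] F [-0.2  0.5 -0.8] q [ 0.04  0.87 -0.14  1.87  0.27  0.42 -0.56]
scene 0.85 c(cradle) [-200.1    4.7] size [ 46. 163.] misalign deg -3.7 zmax 51.0
[-0.2568, -0.0021, -0.0045, 0.0, -0.0, 0.0006]
```

Request:
jog_arm(
  increments=[
    [-0.015,0,0,0,0,0,1],
    [-0.03,0,0,0,0,0,1],
    [-0.045,0,0,0,0,0,1],
    [-0.06,0,0,0,0,0,1],
    [-0.075,-0.001,0,0,0,0,1],
    [-0.09,-0.001,0,0,0,0,1],
    [-0.105,-0.001,0,0,0,0,1],
    [-0.12,-0.001,0,0,0,0,1],
  ],
)

```text
clock: 7.02
tool_pos: [564.6, -46.7, 170.2]
eef_rot: [3.142, -0.0, 1.309]
ft_force: [0.3, 0.5, 0.1]
gripper_width: 85.3
finger_force: 0.1
```

```bash
python3 - <<'E'
from roll import *
st();roller("scene");roller("scene")
E
```

```text
t 7.025 tcp [564.6 -46.7 170.2] cradle [-194.3    0.3] rot [180.  -0.  75.] F [0.3 0.5 0.1] q [ 0.13  0.86 -0.15  1.9   0.29  0.4  -0.5 ]
scene 0.84 c(cradle) [-157.5    6.5] size [ 56. 163.] misalign deg -3.1 zmax 52.0
scene 0.82 c(cradle) [-149.3    6.3] size [ 49. 163.] misalign deg -3.9 zmax 52.0
```

Request:
jog_arm(
  increments=[
    [-0.015,0,0,0,0,0,1],
    [-0.03,0,0,0,0,0,1],
    [-0.045,0,0,0,0,0,1],
    [-0.06,0,0,0,0,0,1],
    [-0.075,0,0,0,0,0,1],
    [-0.09,0,-0.005,0,0,0,1],
    [-0.105,0,-0.008,0,0,0,1],
    [-0.12,0,-0.01,0,0,0,1],
  ],
)

```text
clock: 8.22
tool_pos: [552.2, -93.2, 174.4]
eef_rot: [3.141, -0.0, 1.309]
ft_force: [-0.8, -0.5, -0.3]
gripper_width: 85.3
finger_force: 0.1
```

```bash
python3 - <<'E'
from roll import *
st();roller("scene");roller("top")
E
```

```text
t 8.225 tcp [552.2 -93.2 174.4] cradle [-146.3    0.5] rot [180.  -0.  75.] F [-0.8 -0.5 -0.3] q [ 0.22  0.85 -0.16  1.92  0.31  0.4  -0.44]
scene 0.97 c(cradle) [-106.9    8.7] size [ 49. 163.] misalign deg -2.8 zmax 52.0
top 0.66 c(cradle) [-115.3  -43.2] size [25. 62.] misalign deg -5.7 zmax 52.0
```

Request:
jog_arm(
  increments=[
    [-0.012,0,0,0,0,0,1],
    [-0.024,0,0,0,0,0,1],
    [-0.036,0,0,0,0,0,1],
    [-0.048,0,-0.002,0,0,0,1],
    [-0.06,0,-0.004,0,0,0,1],
    [-0.072,0,-0.006,0,0,0,1],
    [-0.084,0,-0.008,0,0,0,1],
    [-0.096,0,-0.01,0,0,0,1],
  ],
)

```text
clock: 9.43
tool_pos: [542.3, -130.0, 178.3]
eef_rot: [3.141, -0.0, 1.31]
ft_force: [-0.4, 1.5, 1.2]
gripper_width: 85.7
finger_force: 1.1
```

```bash
python3 - <<'E'
from roll import *
st();roller("scene");p=roller("scene")
cv2.imwrite("pics/sc3.png",cv2.resize(p["pixels"][200:350,170:370],None,fx=4,fy=4))
E
```

```text
t 9.425 tcp [ 542.3 -130.   178.3] cradle [-108.2    0.6] rot [180.  -0.  75.] F [-0.4  1.5  1.2] q [ 0.3   0.84 -0.17  1.92  0.33  0.4  -0.38]
scene 0.6 c(cradle) [-71.4  10.9] size [ 50. 161.] misalign deg -0.2 zmax 56.0
scene 0.56 c(cradle) [-68.5  11.1] size [ 46. 161.] misalign deg -0.3 zmax 56.0
```

View pics/sc3.png

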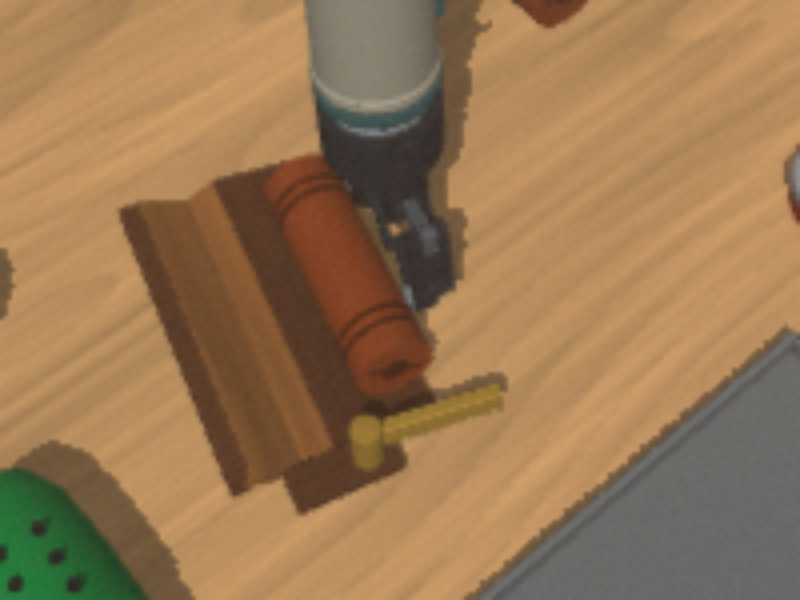

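The roller is on the ramp, parallel to the groove, with its near end at crop (395,365) clear of the keeper hub at (367,440).

Request:
jog_arm(
  increments=[
    [-0.012,0,0,0,0,0,1],
    [-0.024,0,0,0,0,0,1],
    [-0.036,0,0,0,0,0,1],
    [-0.048,0,0,0,0,0,1],
    [-0.06,0,0,0,0,0,1],
    [-0.072,0,0,0,0,0,1],
    [-0.084,0,0,0,0,0,1],
    [-0.096,0,0,0,0,0,1],
  ],
)

```text
clock: 10.62
tool_pos: [532.3, -167.2, 178.2]
eef_rot: [3.142, -0.0, 1.309]
ft_force: [0.8, 2.1, 1.1]
gripper_width: 85.0
finger_force: 1.1
```

```bash
python3 - <<'E'
from roll import *
st();roller("scene")
E
```

```text
t 10.625 tcp [ 532.3 -167.2  178.2] cradle [-69.6   0.7] rot [180.  -0.  75.] F [0.8 2.1 1.1] q [ 0.37  0.84 -0.18  1.92  0.35  0.41 -0.33]
scene 0.58 c(cradle) [-34.8   9.9] size [ 54. 163.] misalign deg -0.3 zmax 63.0
```

Request:
jog_arm(
  increments=[
    [-0.009,0,0,0,0,0,1],
    [-0.018,0,0,0,0,0,1],
    [-0.027,0,0,0,0,0,1],
    [-0.035,0,0,0,0,0,1],
    [-0.04,0,0,0,0,0,1],
    [-0.04,0,0,0,0,0,1],
    [-0.04,0,0,0,0,0,1],
    [-0.04,0,0,0,0,0,1],
  ],
)

```text
clock: 11.72
tool_pos: [528.4, -182.2, 178.2]
eef_rot: [3.142, -0.0, 1.31]
ft_force: [0.4, -0.0, 0.7]
gripper_width: 85.5
finger_force: 0.0
```

```bash
python3 - <<'E'
from roll import *
st();roller("scene");roller("scene")
E
```

```text
t 11.725 tcp [ 528.4 -182.2  178.2] cradle [-54.1   0.8] rot [180.  -0.  75.] F [ 0.4 -0.   0.7] q [ 0.4   0.84 -0.19  1.92  0.35  0.41 -0.31]
scene 0.82 c(cradle) [ 0.8 12.8] size [ 49. 159.] misalign deg -0.6 zmax 57.0
scene 0.56 c(cradle) [ 0.4 10.3] size [ 50. 164.] misalign deg -0.3 zmax 57.0
```

Roller is seated at x≈0.6, y≈11 and z≈31, parallel to the groove. I'll retreat, shut the gripper and measure the keeper.

Request:
jog_arm(
  increments=[
    [0.08,0,0,0,0,0,1],
    [0.19,0,-0.02,0,0,0,1],
    [0.19,0,-0.15,0,0,0,0.5],
    [0.19,0.05,-0.25,0,0,0,0],
    [0.19,0.2,-0.25,0,0,0,0],
    [0.19,0.35,-0.25,0,0,0,0],
    [0.19,0.45,-0.25,0,0,0,0],
    [0.19,0.45,-0.25,0,0,0,0],
  ],
)

```text
clock: 12.92
tool_pos: [723.5, -156.1, 277.4]
eef_rot: [3.14, -0.0, 1.308]
ft_force: [-0.4, 0.3, 0.4]
gripper_width: -0.0
finger_force: 0.0
```

```bash
cat > kp.py <<'E'
from roll import *
PV=np.array([-36,125.])
def keeper(n):
    p=get_image(n);C=cloud(p);L=np.stack([(C[...,:2]-Q)@U,(C[...,:2]-Q)@V],-1)
    h=cv2.cvtColor(p["pixels"],cv2.COLOR_BGR2HSV)
    d=L-PV;r=np.hypot(d[...,0],d[...,1])
    m=(C[...,2]>36)&(C[...,2]<50)&(r>22)&(r<90)&(h[...,0]>=15)&(h[...,0]<=25)&(h[...,1]>120)
    a=np.arctan2(-d[m][:,1],-d[m][:,0])   # 0 along -x, + towards -y
    if m.sum()>5: print(n,"keeper rad",np.median(a).round(2),"n",m.sum(),"tip r",np.percentile(r[m],98).round(0))
    return p
def finger(th,r=65,clear=0):
    """finger-block centre (cradle) touching the arm at angle th"""
    dr=np.array([-np.cos(th),-np.sin(th)]);nr=np.array([-np.sin(th),np.cos(th)])
    return PV+r*dr+nr*(5+11*abs(nr[0])+14.5*abs(nr[1])+clear)
E
python3 - <<'E'
from kp import *
st();print(get_obs()["gripper_width"]);keeper("top");keeper("scene");roller("scene");p=roller("top")
print(finger(-.12,clear=25)); f=c2w(*finger(-.12,clear=25)); rows((*f,300,74.8),(*f,201,74.8))
E
```

```text
t 12.925 tcp [ 723.5 -156.1  277.4] cradle [-130.4  182.3] rot [179.9  -0.   75. ] F [-0.4  0.3  0.4] q [ 0.3   0.9  -0.26  1.33  0.25  0.94 -0.27]
-0.02738227684469809
top keeper rad -0.08 n 64 tip r 85.0
scene keeper rad -0.16 n 120 tip r 83.0
scene 0.71 c(cradle) [-0.4 10.5] size [ 53. 161.] misalign deg 0.7 zmax 57.0
[-95.0602 178.1651]
[-0.089, -0.0041, -0.0539, -0.0001, 0.0, 0.0007]
[-0.089, -0.0039, 0.1936, -0.0001, 0.0, 0.0007]
```

Request:
jog_arm(
  increments=[
    [-0.088,0,0,0,0,0,0],
    [-0.088,0,0.1,0,0,0,0],
    [-0.088,0,0.17,0,0,0,0],
    [-0.088,0,0.193,0,0,0,0],
    [-0.088,0,0.193,0,0,0,0],
  ],
)

```text
clock: 13.85
tool_pos: [712.6, -189.3, 201.1]
eef_rot: [-3.141, -0.0, 1.31]
ft_force: [0.9, 0.1, 0.5]
gripper_width: -0.0
finger_force: 0.0
```

```bash
python3 - <<'E'
from kp import *
st();o=w2c(get_obs()["tool_pos"])
for th in(-.12,0,.2,.4,.6,.8,1.0,1.2,1.35,1.45,1.52,1.57):
    f=finger(th);d=f-o;print(th,f.round(0),"tx",(-d[0]/400).round(3),"ty",(d[1]/400).round(3))
E
```

```text
t 13.85 tcp [ 712.6 -189.3  201.1] cradle [-95.6 180.5] rot [-180.   -0.   75.] F [0.9 0.1 0.5] q [ 0.34  0.99 -0.24  1.36  0.28  0.82 -0.24]
-0.12 [-98. 153.] tx 0.006 ty -0.068
0 [-101.  144.] tx 0.014 ty -0.09
0.2 [-104.  133.] tx 0.021 ty -0.118
0.4 [-105.  121.] tx 0.023 ty -0.15
0.6 [-103.  107.] tx 0.018 ty -0.183
0.8 [-98.  94.] tx 0.005 ty -0.215
1.0 [-90.  82.] tx -0.015 ty -0.246
1.2 [-79.  72.] tx -0.042 ty -0.272
1.35 [-69.  66.] tx -0.067 ty -0.287
1.45 [-61.  63.] tx -0.086 ty -0.295
1.52 [-56.  61.] tx -0.099 ty -0.299
1.57 [-52.  60.] tx -0.109 ty -0.301
```

Request:
jog_arm(
  increments=[
    [0.006,-0.04,0,0,0,0,0],
    [0.008,-0.068,0,0,0,0,0],
    [0.014,-0.09,0,0,0,0,0],
    [0.018,-0.104,0,0,0,0,0],
    [0.021,-0.118,0,0,0,0,0],
    [0.022,-0.134,0,0,0,0,0],
    [0.023,-0.15,0,0,0,0,0],
    [0.018,-0.183,0,0,0,0,0],
  ],
)

```text
clock: 14.85
tool_pos: [643.9, -163.3, 201.0]
eef_rot: [3.14, -0.001, 1.31]
ft_force: [1.0, -1.1, 0.4]
gripper_width: -0.2
finger_force: 0.6
```

```bash
python3 - <<'E'
from kp import *
st();keeper("scene");o=w2c(get_obs()["tool_pos"])
for th in(.8,1.0,1.1,1.2,1.35,1.45,1.52,1.57):
    d=finger(th)-o;print(th,"tx",(-d[0]/400).round(3),"ty",(d[1]/400).round(3))
E
```

```text
t 14.85 tcp [ 643.9 -163.3  201. ] cradle [-102.7  107.4] rot [179.9  -0.   75. ] F [ 1.  -1.1  0.4] q [ 0.34  0.91 -0.23  1.61  0.29  0.66 -0.3 ]
scene keeper rad 0.52 n 79 tip r 66.0
0.8 tx -0.011 ty -0.027
1.0 tx -0.031 ty -0.058
1.1 tx -0.044 ty -0.071
1.2 tx -0.059 ty -0.084
1.35 tx -0.084 ty -0.099
1.45 tx -0.102 ty -0.107
1.52 tx -0.115 ty -0.111
1.57 tx -0.125 ty -0.113
```

Request:
jog_arm(
  increments=[
    [-0.005,-0.014,0,0,0,0,0],
    [-0.011,-0.028,0,0,0,0,0],
    [-0.021,-0.043,0,0,0,0,0],
    [-0.031,-0.058,0,0,0,0,0],
    [-0.044,-0.071,0,0,0,0,0],
    [-0.059,-0.084,0,0,0,0,0],
    [-0.084,-0.099,0,0,0,0,0],
    [-0.102,-0.107,0,0,0,0,0],
  ],
)

```text
clock: 15.9
tool_pos: [591.2, -192.8, 201.0]
eef_rot: [-3.141, 0.0, 1.309]
ft_force: [0.7, 0.6, 0.7]
gripper_width: -0.1
finger_force: 0.5
```

```bash
python3 - <<'E'
from kp import *
st();p=keeper("scene");roller("scene")
cv2.imwrite("pics/sc4.png",cv2.resize(p["pixels"][200:350,170:370],None,fx=4,fy=4))
E
```

```text
t 15.9 tcp [ 591.2 -192.8  201. ] cradle [-60.4  64.2] rot [-180.    0.   75.] F [0.7 0.6 0.7] q [ 0.4   0.86 -0.22  1.73  0.31  0.58 -0.27]
scene keeper rad 1.47 n 92 tip r 82.0
scene 0.63 c(cradle) [ 0.3 10.2] size [ 50. 164.] misalign deg 0.1 zmax 58.0
```

View pics/sc4.png

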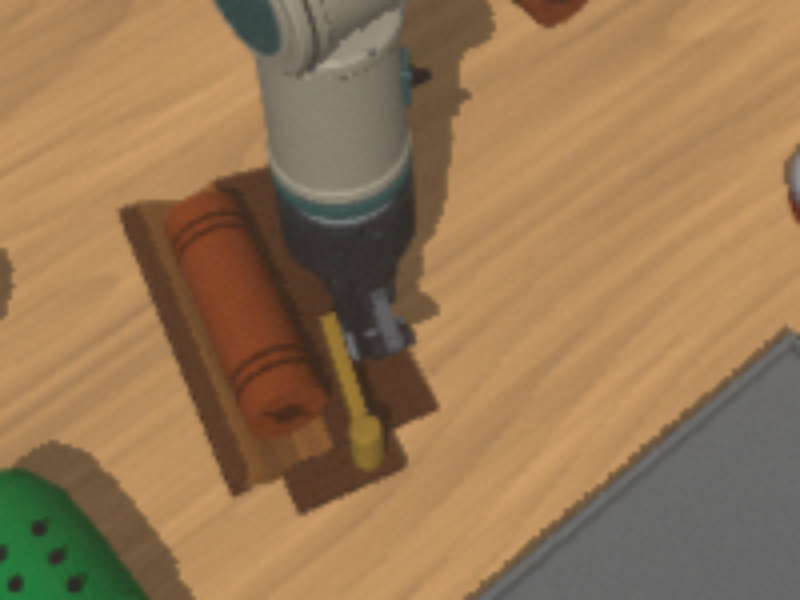

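The roller is seated (crop 250,310) and the keeper arm is nearly across (345,370), with the fingertip behind it. The last few mm remain.

Request:
jog_arm(
  increments=[
    [-0.006,-0.003,0,0,0,0,0],
    [-0.011,-0.006,0,0,0,0,0],
    [-0.015,-0.008,0,0,0,0,0],
    [-0.018,-0.008,0,0,0,0,0],
    [-0.02,-0.008,0,0,0,0,0],
    [-0.02,-0.008,0,0,0,0,0],
  ],
)

```text
clock: 16.8
tool_pos: [586.7, -198.9, 201.0]
eef_rot: [-3.141, 0.0, 1.309]
ft_force: [-0.3, 0.5, -0.5]
gripper_width: -0.0
finger_force: 0.2
```

Request:
jog_arm(
  increments=[
    [-0.0025,0,0,0,0,0,0],
    [-0.0025,0,0,0,0,0,0],
  ],
)

```text
clock: 17.05
tool_pos: [586.5, -199.6, 201.0]
eef_rot: [-3.141, -0.0, 1.31]
ft_force: [0.9, 1.5, 0.1]
gripper_width: 0.0
finger_force: 0.7
```

```bash
python3 - <<'E'
from kp import *
st();keeper("scene");keeper("scene")
E
```

```text
t 17.05 tcp [ 586.5 -199.6  201. ] cradle [-52.6  61.5] rot [-180.   -0.   75.] F [0.9 1.5 0.1] q [ 0.42  0.86 -0.22  1.74  0.31  0.58 -0.26]
scene keeper rad 1.59 n 92 tip r 82.0
scene keeper rad 1.59 n 92 tip r 82.0
```

Request:
jog_arm(
  increments=[
    [-0.0025,0,0,0,0,0,0],
    [-0.0025,0,0,0,0,0,0],
  ],
)

```text
clock: 17.4
tool_pos: [586.4, -199.8, 200.9]
eef_rot: [-3.141, -0.001, 1.31]
ft_force: [-0.2, 3.9, 1.0]
gripper_width: -0.3
finger_force: 2.2
```

Request:
jog_arm(
  increments=[
    [-0.0025,0,0,0,0,0,0],
    [-0.0025,0,0,0,0,0,0],
  ],
)

```text
clock: 17.65
tool_pos: [586.4, -200.0, 201.0]
eef_rot: [-3.141, -0.002, 1.311]
ft_force: [1.3, 6.8, 1.1]
gripper_width: 0.1
finger_force: 3.1
```

Force is rising without motion, so the keeper is at its stop. Backing off.

Request:
jog_arm(
  increments=[
    [0.03,0,0,0,0,0,0],
    [0.12,0,0,0,0,0,0],
    [0.2,0,-0.08,0,0,0,0],
    [0.25,0,-0.2,0,0,0,0],
    [0.35,0,-0.3,0,0,0,0],
    [0.45,0,-0.3,0,0,0,0],
    [0.45,0,-0.3,0,0,0,0],
    [0.45,0,-0.3,0,0,0,0],
  ],
)

```text
clock: 18.65
tool_pos: [632.4, -28.8, 320.7]
eef_rot: [-3.142, 0.002, 1.309]
ft_force: [0.2, -0.2, -1.3]
gripper_width: -0.2
finger_force: 0.0
```

```bash
python3 - <<'E'
from kp import *
st();p=keeper("scene");roller("scene");keeper("top");roller("top")
cv2.imwrite("pics/sc5.png",p["pixels"])
E
```

```text
t 18.65 tcp [632.4 -28.8 320.7] cradle [-229.4   61. ] rot [-180.     0.1   75. ] F [ 0.2 -0.2 -1.3] q [ 0.15  0.71 -0.25  1.64  0.22  0.82 -0.46]
scene keeper rad 1.59 n 97 tip r 83.0
scene 0.66 c(cradle) [0.5 6.7] size [ 50. 169.] misalign deg 0.1 zmax 57.0
```

View pics/sc5.png

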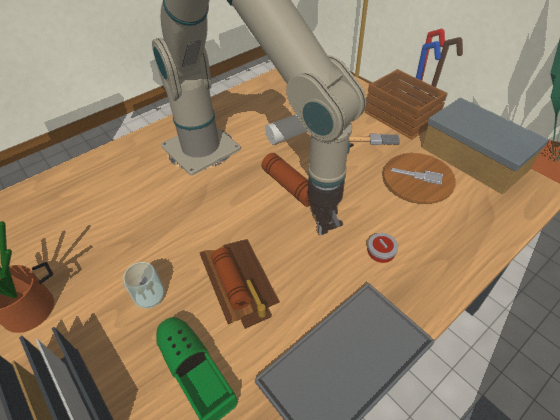

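The roller lies in the V (232,278), the keeper stands across its front (257,298), the arm is clear and the other things haven't moved.

```bash
python3 -c "
from station import *
print(hand_in())"
```

```text
the job is handed in; nothing more can be done
None
```

The cedar roller is at rest in the V, along the groove and within both ends of the cradle, and the keeper is closed against its stop. I handed the job in at about 19 s with nothing else moved.

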